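# Balance the loaded centrifuge rotor

## Task

The six tubes have been loaded into the centrifuge rotor out of balance. Change them round until each tube stands directly opposite the other tube of its kind, across the rotor's centre, with all six seated upright in the rotor's buckets; the empty rack is there to park a tube on the way. Keep the tubes upright, set them down rather than dropping them, and leave the timer and the beaker where they are.

Things in the scene. Friction and masses are not known exactly. Their poses are not given: they have to be found in the camera images.
- neck_1_mid (a point): Middle-length centrifuge bottle with shoulders and a narrow neck, 96 mm long, body 29 mm across (up to 62 mm above its foot); small blue screw cap 20 mm across that takes up the top 20 mm. One of two of this kind, alike in weight. Flat foot with a small chamfer, round all about, rigid, under 0.1 kg; the point is on its axis half-way up, 48 mm above the foot and 48 mm below the top of the cap. Its z axis points out of the cap.
- neck_2_mid (a point): Middle-length centrifuge bottle with shoulders and a narrow neck, 96 mm long, body 29 mm across (up to 62 mm above its foot); small blue screw cap 20 mm across that takes up the top 20 mm. One of two of this kind, alike in weight. Flat foot with a small chamfer, round all about, rigid, under 0.1 kg; the point is on its axis half-way up, 48 mm above the foot and 48 mm below the top of the cap. Its z axis points out of the cap.
- tall_1_mid (a point): Tall straight centrifuge tube, 115 mm long, body 29 mm across; straight blue screw cap 31 mm across that takes up the top 14 mm. One of two of this kind, alike in weight. Flat foot with a small chamfer, round all about, rigid, under 0.1 kg; the point is on its axis half-way up, 57.5 mm above the foot and 57.5 mm below the top of the cap. Its z axis points out of the cap.
- tall_2_mid (a point): Tall straight centrifuge tube, 115 mm long, body 29 mm across; straight blue screw cap 31 mm across that takes up the top 14 mm. One of two of this kind, alike in weight. Flat foot with a small chamfer, round all about, rigid, under 0.1 kg; the point is on its axis half-way up, 57.5 mm above the foot and 57.5 mm below the top of the cap. Its z axis points out of the cap.
- wide_1_mid (a point): Short centrifuge tube with an overhanging wide cap, 78 mm long, body 29 mm across; blue screw cap 40 mm across that takes up the top 16 mm. One of two of this kind, alike in weight. Flat foot with a small chamfer, round all about, rigid, under 0.1 kg; the point is on its axis half-way up, 39 mm above the foot and 39 mm below the top of the cap. Its z axis points out of the cap.
- wide_2_mid (a point): Short centrifuge tube with an overhanging wide cap, 78 mm long, body 29 mm across; blue screw cap 40 mm across that takes up the top 16 mm. One of two of this kind, alike in weight. Flat foot with a small chamfer, round all about, rigid, under 0.1 kg; the point is on its axis half-way up, 39 mm above the foot and 39 mm below the top of the cap. Its z axis points out of the cap.
- rotor: Grey rigid, fixed six-place rotor on a stand. Origin: bench under its centre, z up. Six upright round buckets centred 75 mm from its axis, one on its +x axis, then every 60 degrees; each 36 mm wide inside, inner floor 20 mm and rim 58 mm above the bench, 47 mm across outside. Nut in the middle 26 mm wide, 62 mm high; arms between buckets 51 mm high, reaching 99 mm from the axis. Each holds one tube at first.
- tube_rack: Empty white tube rack with three places in a row, fixed to the bench; 56 mm deep (its x), 186 mm long (its y), 40 mm high. Origin on the bench under its centre, which is also the middle place; the other two are 62 mm away along +y and -y. Holes 36 mm across through the top plate (its top 40 mm high), inner floor 4 mm above the bench.
- timer: White lab timer lying on the bench, 58 x 66 x 18 mm, origin at the centre of its underside. A bystander.
- beaker_50: Small clear glass beaker, 46 mm across, 59 mm high, origin at the centre of its underside. A bystander.

How it is judged:
At the end, for the whole second after the job is handed in: Every tube stands released and at rest on the floor of a rotor bucket (height within 4 mm, axis 65 to 85 mm from the rotor's axis, within 7 degrees of upright), and the two tubes of each of the three kinds are in opposite buckets (more than 140 mm apart; exactly opposite is 150 mm) (z of tall_1_mid in the frame of rotor between 0.0735 and 0.0815 m and horizontal distance between tall_1_mid and rotor between 0.065 and 0.085 m and angle between each of tall_1_mid, wide_1_mid, wide_2_mid, neck_1_mid, neck_2_mid, tall_2_mid's own z axis and vertical below 0.12 rad and linear speed of each of tall_1, wide_1, wide_2, neck_1, neck_2, tall_2 below 0.02 m/s and angular speed of each of tall_1, wide_1, wide_2, neck_1, neck_2, tall_2 below 1 rad/s and z of wide_1_mid in the frame of rotor between 0.055 and 0.063 m and horizontal distance between wide_1_mid and rotor between 0.065 and 0.085 m and z of wide_2_mid in the frame of rotor between 0.055 and 0.063 m and horizontal distance between wide_2_mid and rotor between 0.065 and 0.085 m and z of neck_1_mid in the frame of rotor between 0.064 and 0.072 m and horizontal distance between neck_1_mid and rotor between 0.065 and 0.085 m and z of neck_2_mid in the frame of rotor between 0.064 and 0.072 m and horizontal distance between neck_2_mid and rotor between 0.065 and 0.085 m and z of tall_2_mid in the frame of rotor between 0.0735 and 0.0815 m and horizontal distance between tall_2_mid and rotor between 0.065 and 0.085 m and horizontal distance between tall_1_mid and tall_2_mid above 0.14 m and horizontal distance between wide_1_mid and wide_2_mid above 0.14 m and horizontal distance between neck_1_mid and neck_2_mid above 0.14 m); the robot touches nothing.
It fails at once if the timer or the beaker is shifted by more than 15 mm (distance of any of timer, beaker_50 from where it was at the start of the episode above 0.015 m).
It fails at once if a tube is tipped over (more than 40 degrees from upright) (angle between any of tall_1_mid, wide_1_mid, wide_2_mid, neck_1_mid, neck_2_mid, tall_2_mid's own z axis and vertical above 0.7 rad).
It fails at once if a tube is dropped: it falls free of the fingers by more than about 5 cm ((linear speed of tall_1 above 1 m/s and contact force between tall_1 and the fingers below 0.1 N) or (linear speed of wide_1 above 1 m/s and contact force between wide_1 and the fingers below 0.1 N) or (linear speed of wide_2 above 1 m/s and contact force between wide_2 and the fingers below 0.1 N) or (linear speed of neck_1 above 1 m/s and contact force between neck_1 and the fingers below 0.1 N) or (linear speed of neck_2 above 1 m/s and contact force between neck_2 and the fingers below 0.1 N) or (linear speed of tall_2 above 1 m/s and contact force between tall_2 and the fingers below 0.1 N)).
It also fails if it takes over 104 s, if anything falls off the work surface, if the arm or the gripper's body presses on something with over 40 N, if the wrist force passes 120 N, or if a joint passes its speed limit or range.

## Robot

A 6-joint arm with a two-finger parallel gripper is mounted at the origin on a cart in front of the work surface, level with it; the furniture and walls round the work are solid. World frame = base frame: x ahead of the robot, y to its left, z up, the work surface at z = 0. Lengths are in m, angles in rad, forces in N, time in s.
With the tool pointing down it reaches from about 0.375 to 0.9 m from the base axis. Payload 3.1 kg.
Tool frame: the origin (TCP) lies where the fingers leave the gripper's body, on its centre line; the fingertips stand 70 mm ahead of it and the grasp point (between the pads) lies 51 mm ahead of it; z points along the fingers, y is the line along which they close (so a half turn about z gives the same grasp; the last joint's range is limited). The gripper opens to 87 mm and grips with 3 to 60 N. Pads are 19 mm wide; open, the fingers measure 117 mm over their backs; the gripper's body (75 mm by 190 mm) begins 51 mm behind the grasp point.
Start: joints at [1.083, 0.527, 1.433, -0, 1.181, -0.178], TCP at [0.19, 0.595, 0.292] pointing down, gripper open.
Joint ranges: [-3.08, 3.08], [-0.75, 2.2], [0.22, 2.44], [-1.43, 4.57], [0, 2.65], [-2.85, 2.85]. Speed limits (rad/s): [2.79, 2.79, 3.14, 3.14, 3.14, 3.14].

## Interface

Orientations are given as a unit quaternion [x, y, z, w].
In Python, from rig import robot gives the robot as it stands.
- The arm moves only by the tool send_rows, never from a script. Its argument "deltas" is text: rows parted by semicolons, each of 7 numbers parted by spaces: the shift along the tool's x, y, z in mm, then the turn, a rotation vector about the tool's x, y, z in degrees, then the opening, from 0 (shut) to 1 (fully open). A call has 1 to 10 rows; each row shifts and turns the commanded pose from where the row before left it, along the tool's axes as they then stand; what a row does not reach is not made up. A row lasts 1/8 s, in which the tool goes at most 62.5 mm and 10.7 degrees, less where a joint would pass 70% of its speed; a pose out of reach is approached as far as the arm can. A call is refused whole if a number of a shift passes 62.5 or a number of a turn 10.7, either way. A call with a gripper value outside its range is refused whole. The fingers move at their own pace and stop on an object; "newtons" is the grip in N (left out, the last holds). Time passes only in rows, so rows that do not move let the fingers close. It gives the time, the measured TCP pose, the force, the opening and the grip force at its end, in the units of the state.
- robot.get_obs(): the state, without advancing time (a new reading comes with each control period).
- robot.camera(name): name is "side" or "top"; returns a dict with "image" (384x512x3 uint8, red, green, blue), "depth" (384x512 float32, m along the optical axis (not along the pixel's ray), 0 where there is no reading), "fovy" (degrees; the focal length in pixels is half the picture's height over the tangent of half this angle, whatever the lens; pixels are square), "cx", "cy" (the principal point, pixels), "k1" (the pictures are not rectified: a ray, as slopes to the right and down, at radius r is drawn at 1 + k1 r^2 times it, then the intrinsics apply), "rvec" (rotation vector, rad) and "tvec" (3), from world to camera coordinates, as OpenCV has them. Camera axes: x right, y down, z forward; pixel columns grow to the right and rows downward; lengths in m; the calibration is good to about 2 mm. A picture is of the moment at which its call begins.
- robot.hand_in(): hands the job in; it is judged then, once.
Trained networks look in the newest picture that a camera, given by its name, has taken for a name from the list of things; names that differ only in an ending like _2 or _b are one class to them, and where a whole thing is asked for, a point or a joint stands for the part that bears it (a point fixed in the world has none). Each returns a list of dicts, best first, with "p" (0 to 1); they miss things now and then, are a little off and sometimes report something else, mostly with a low value. They report only what shows in the picture. A call takes as long as a camera call.
- robot.find_in(camera, thing): "box" ([left, top, right, bottom] in pixels, round what is visible of it).
- robot.cut_out(camera, thing): "region" (384x512 bool, what is visible of it) and "box" ([left, top, right, bottom] in pixels, round what is visible of it).
The state is a dict: "time": time; "q": joint angles; "joint_velocities": joint speeds; "joint_torque": joint torques, N m; "position": TCP position; "tool_rot": TCP orientation; "ft_force": force on the tool from outside, world axes, zero at the start; "moment": the same for the moment, N m; "grip_width": finger opening in m; "grip_force": force on a finger pad.
Only numpy, scipy, OpenCV 4.12 (cv2) and the standard library are available. Lean on these libraries where they do the work, as an engineer would, in place of code of your own. Each camera call takes 0.05 s, during which the arm holds its last target. There are 200 camera calls.

## Working session

There is one attempt and no reset: what is moved stays moved. The work goes in short steps, Python scripts to look and compute and a tool call to move; the robot and the scene stay as the last step left them, time stands still between calls to the robot, and variables do not carry over. Pictures are saved under pics/ and viewed, at most 14 in all, crops included, and the job is handed in when it is done.

Besides the shell and the picture viewer there is one more tool, called after "Call:" by a JSON object that holds its "fn" and its "kwargs", one argument or row to a line. send_rows: Moves the arm, as the interface text tells. Its arguments: {"type":"object","properties":{"deltas":{"type":"string"},"newtons":{"type":"number"}},"required":["deltas"]}

```bash
mkdir -p pics; ls; cat > h.py <<'E'
import numpy as np, cv2
from rig import robot
def cam(n):
    c=robot.camera(n); c['R']=cv2.Rodrigues(np.array(c['rvec'],float))[0]; c['t']=np.array(c['tvec'],float)
    c['f']=c['image'].shape[0]/2/np.tan(np.radians(c['fovy'])/2); return c
def cloud(c):
    H,W=c['depth'].shape; u,v=np.meshgrid(np.arange(W),np.arange(H))
    xd=(u-c['cx'])/c['f']; yd=(v-c['cy'])/c['f']; x,y=xd.copy(),yd.copy()
    for _ in range(8):
        s=1+c['k1']*(x*x+y*y); x=xd/s; y=yd/s
    d=c['depth']; P=np.stack([x*d,y*d,d],-1)
    P=(P-c['t'])@c['R']; P[d<=0]=np.nan; return P
E
python3 - <<'E'
from h import *
for n in ('top','side'):
    c=cam(n); cv2.imwrite(f'pics/{n}0.png',c['image'][:,:,::-1]); P=cloud(c)
    np.savez(f'{n}0.npz',P=P,img=c['image'])
    print(n,'campos',(-c['R'].T@c['t']).round(3))
    for t in ['rotor','tube_rack','timer','beaker_50','tall_1_mid','wide_1_mid','neck_1_mid']:
        for r in robot.cut_out(n,t)[:4]:
            if r['p']<.3: continue
            Q=P[r['region']]; Q=Q[~np.isnan(Q[:,0])]
            if len(Q)==0: continue
            zt=np.percentile(Q[:,2],97); T=Q[Q[:,2]>zt-.006]
            print(t,round(r['p'],2),np.array(r['box']).round(),'med',np.median(Q,0).round(3),'top',((T.min(0)+T.max(0))/2).round(3),(T.max(0)-T.min(0)).round(3))
o=robot.get_obs(); print(o['position'],o['tool_rot'],o['time'],o['grip_width'])
E
```

```text
pics
top campos [ 0.452 -0.012  1.067]
rotor 0.66 [102. 173. 185. 253.] med [0.549 0.243 0.05 ] top [0.551 0.242 0.097] [0.191 0.176 0.083]
tube_rack 0.95 [308. 222. 391. 256.] med [ 0.495 -0.24   0.039] top [ 0.494 -0.237  0.041] [0.079 0.191 0.008]
timer 0.78 [237. 262. 266. 292.] med [ 0.396 -0.005  0.016] top [ 0.395 -0.005  0.018] [0.068 0.071 0.008]
beaker_50 0.77 [270. 117. 290. 135.] med [ 0.763 -0.074  0.025] top [ 0.759 -0.073  0.058] [0.046 0.041 0.008]
beaker_50 0.57 [138. 168. 157. 186.] med [0.621 0.228 0.092] top [0.623 0.234 0.116] [0.018 0.018 0.008]
tall_1_mid 0.91 [ 96. 210. 119. 227.] med [0.524 0.311 0.13 ] top [0.525 0.319 0.136] [0.03  0.032 0.007]
tall_1_mid 0.37 [307. 220. 391. 255.] med [ 0.494 -0.239  0.039] top [ 0.494 -0.237  0.041] [0.079 0.191 0.008]
wide_1_mid 0.79 [162. 189. 183. 206.] med [0.575 0.174 0.098] top [0.576 0.176 0.099] [0.039 0.039 0.008]
neck_1_mid 0.62 [140. 168. 156. 185.] med [0.621 0.228 0.09 ] top [0.623 0.234 0.116] [0.018 0.018 0.008]
side campos [ 0.023 -0.946  0.495]
rotor 0.58 [171. 168. 228. 193.] med [0.538 0.203 0.046] top 
[... 218 characters left out ...]
.391 -0.008  0.015] [0.066 0.075 0.008]
beaker_50 0.56 [302. 184. 318. 209.] med [ 0.75  -0.084  0.036] top [ 0.758 -0.073  0.055] [0.046 0.048 0.008]
beaker_50 0.44 [233. 228. 303. 275.] med [ 0.487 -0.253  0.023] top [ 0.492 -0.239  0.038] [0.083 0.188 0.008]
tall_1_mid 0.55 [180. 145. 190. 172.] med [0.52  0.306 0.107] top [0.521 0.314 0.132] [0.029 0.03  0.007]
wide_1_mid 0.57 [209. 162. 224. 177.] med [0.568 0.166 0.087] top [0.57  0.176 0.096] [0.032 0.04  0.007]
neck_1_mid 0.53 [219. 150. 227. 173.] med [0.621 0.223 0.091] top [0.622 0.228 0.113] [0.019 0.021 0.007]
[0.18990913 0.59542207 0.292277  ] [1.53786061e-01 9.88104168e-01 2.04962134e-05 2.30400270e-05] 0.8 0.08722839002747095
```

```bash
python3 - <<'E'
from h import *
d=np.load('top0.npz');P=d['P'];img=d['img']
m=(P[...,2]>.088)&(P[...,2]<.15)&(np.hypot(P[...,0]-.55,P[...,1]-.242)<.13)
n,l,s,ce=cv2.connectedComponentsWithStats(m.astype(np.uint8))
C=[]
for i in range(1,n):
    if s[i,4]<15: continue
    Q=P[l==i]; zt=np.percentile(Q[:,2],90); T=Q[Q[:,2]>zt-.006]
    c=(T.min(0)+T.max(0))/2; C.append(c[:2]); print(ce[i].round(),zt.round(3),c.round(4),(T.max(0)-T.min(0)).round(3))
C=np.array(C)
from scipy.optimize import least_squares
def f(p): 
    a=p[2]+np.arange(6)*np.pi/3; B=p[:2]+.075*np.c_[np.cos(a),np.sin(a)]
    return np.array([ (lambda D:D[np.argmin(np.hypot(*D.T))])(c-B) for c in C]).ravel()
best=min((least_squares(f,[.55,.242,a]) for a in np.radians([0,15,30,45])),key=lambda r:r.cost)
print('rotor',best.x,np.degrees(best.x[2])%60,f(best.x).reshape(-1,2).round(4))
m=(P[...,2]>.045)&(P[...,2]<.066)&(np.hypot(P[...,0]-best.x[0],P[...,1]-best.x[1])<.018)
print('nut',np.median(P[m],0))
# rack plate
Q=P[(P[...,2]>.034)&(P[...,2]<.046)&(P[...,0]>.4)&(P[...,0]<.6)&(P[...,1]<-.12)]
print('rack',cv2.minAreaRect(Q[:,:2].astype(np.float32)*1000))
crop=cv2.resize(img[140:300,80:410],None,fx=2.4,fy=2.4,interpolation=cv2.INTER_CUBIC); cv2.imwrite('pics/c0.png',crop[:,:,::-1])
E
```

```text
[146. 176.] 0.118 [0.6237 0.2335 0.116 ] [0.018 0.018 0.008]
[115. 186.] 0.117 [0.5985 0.3033 0.1158] [0.016 0.02  0.008]
[171. 198.] 0.101 [0.5758 0.1759 0.099 ] [0.039 0.04  0.009]
[104. 218.] 0.137 [0.5245 0.3185 0.1352] [0.03  0.032 0.008]
[161. 230.] 0.137 [0.5025 0.1911 0.136 ] [0.03  0.031 0.01 ]
[131. 241.] 0.1 [0.4771 0.2608 0.0986] [0.04  0.036 0.008]
rotor [0.55034766 0.24718198 0.86497064] 49.55916722521656 [[-0.0005 -0.0001]
 [-0.0005 -0.001 ]
 [ 0.0003 -0.0006]
 [-0.0007  0.0007]
 [ 0.0008  0.001 ]
 [ 0.0005  0.    ]]
nut [0.54977222 0.24506004 0.05904363]
rack ((519.0416870117188, -373.0556640625), (73.0931396484375, 465.8099365234375), 11.904767990112305)
```

View pics/c0.png

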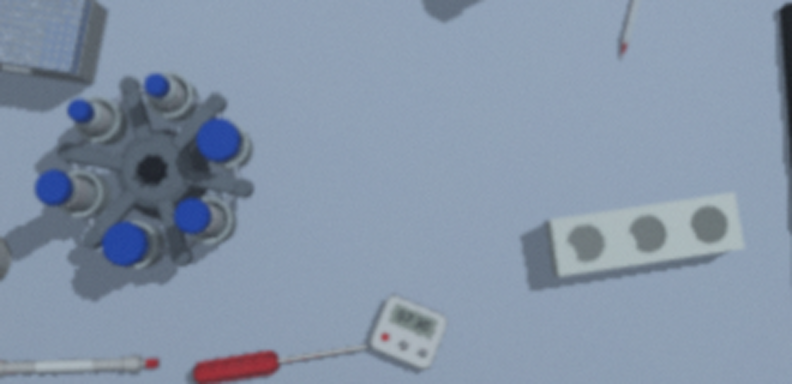

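View pics/side0.png

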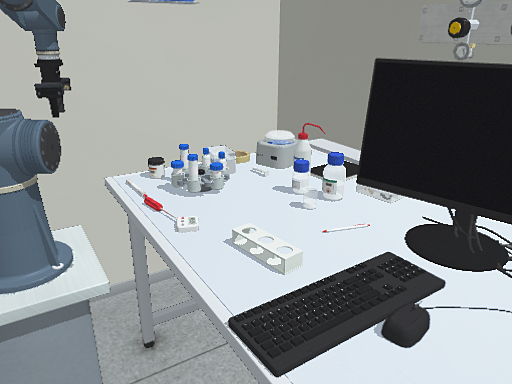

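```bash
python3 - <<'E'
from h import *
for n in('top','side'):
    P=np.load(n+'0.npz')['P']
    Q=P[(P[...,2]>.033)&(P[...,2]<.046)&(P[...,0]>.4)&(P[...,0]<.58)&(P[...,1]<-.1)&(P[...,1]>-.36)]
    print('rack',cv2.minAreaRect(Q[:,:2].astype(np.float32)*1000),Q.mean(0))
    for lo,hi in((.06,.1),(.1,.15),(.15,.4)):
        Q=P[(P[...,2]>lo)&(P[...,2]<hi)&(P[...,0]>.3)&(P[...,0]<.8)&(P[...,1]>-.4)&(P[...,1]<.5)&(np.hypot(P[...,0]-.55,P[...,1]-.247)>.11)]
        k,c=np.unique((Q[:,:2]/.05).round(),axis=0,return_counts=True); print(lo,[tuple((a*.05).round(2)) for a,b in zip(k,c) if b>8])
a=np.radians(-10.44+60*np.arange(6))
B=np.c_[.5503+.075*np.cos(a),.2472+.075*np.sin(a)];print(B.round(4))
o=robot.get_obs();p=o['position']
y=np.radians(79.6);ty=np.array([np.cos(y),np.sin(y)]);tx=np.array([-np.sin(y),np.cos(y)]) # down tool: x = y rotated +90
for i in(0,4,5): d=B[i]-p[:2]; print(i,'dx,dy mm',(d@tx*1e3).round(1),(d@ty*1e3).round(1))
E
```

```text
rack ((494.82720947265625, -237.65643310546875), (56.36394119262695, 188.9027557373047), 8.645343780517578) [ 0.49464307 -0.23711241  0.04021587]
0.06 [(np.float64(0.45), np.float64(0.4)), (np.float64(0.45), np.float64(0.45)), (np.float64(0.5), np.float64(0.4)), (np.float64(0.5), np.float64(0.45)), (np.float64(0.65), np.float64(0.3)), (np.float64(0.65), np.float64(0.35)), (np.float64(0.65), np.float64(0.4)), (np.float64(0.65), np.float64(0.45)), (np.float64(0.7), np.float64(0.3)), (np.float64(0.7), np.float64(0.35)), (np.float64(0.7), np.float64(0.4)), (np.float64(0.7), np.float64(0.45)), (np.float64(0.75), np.float64(0.35)), (np.float64(0.75), np.float64(0.4)), (np.float64(0.75), np.float64(0.45)), (np.float64(0.8), np.float64(0.0)), (np.float64(0.8), np.float64(0.05))]
0.1 [(np.float64(0.8), np.float64(0.05))]
0.15 []
rack ((492.7447204589844, -238.5373992919922), (59.1128044128418, 188.27316284179688), 9.176249504089355) [ 0.49242108 -0.24806458  0.03896779]
0.06 [(np.float64(0.45), np.float64(0.4)), (np.float64(0.45), np.float64(0.45)), (np.float64(0.65), np.float64(0.3)), (np.float64(0.65), np.float64(0.35)), (np.float64(0.65), np.float64(0.4)), (np.float64(0.7), np.float64(0.3)), (np.float64(0.7), np.float64(0.35)), (np.float64(0.7), np.float64(0.4)), (np.float64(0.7), np.float64(0.45)), (np.float64(0.75), np.float64(0.4)), (np.float64(0.8), np.float64(0.0)), (np.float64(0.8), np.float64(0.05))]
0.1 [(np.float64(0.8), np.float64(0.05))]
0.15 []
[[0.6241 0.2336]
 [0.5989 0.3043]
 [0.5252 0.3179]
 [0.4765 0.2608]
 [0.5017 0.1901]
 [0.5754 0.1765]]
0 dx,dy mm -492.3 -277.5
4 dx,dy mm -379.8 -342.4
5 dx,dy mm -454.8 -342.4
```

Call:
{"fn": "send_rows", "kwargs": {
  "deltas": "0 0 0 0 0 -7.3 0.7;-40 -36 0 0 0 0 0.7;-42 -38 0 0 0 0 0.7;-42 -38 0 0 0 0 0.7;-42 -38 0 0 0 0 0.7;-42 -38 0 0 0 0 0.7;-42 -38 0 0 0 0 0.7;-42 -38 0 0 0 0 0.7;-42 -38 0 0 0 0 0.7;-42 -38 0 0 0 0 0.7",
  "newtons": 20
}}

```text
time: 2.05
position: [0.4995, 0.1916, 0.2926]
tool_rot: [0.091, 0.996, 0.0, 0.0]
ft_force: [0.5, 0.6, 0.0]
grip_width: 0.0615
grip_force: 0.0
```

```bash
cat > g.py <<'E'
# usage: g.py x y tcpz -> deltas in tool axes
import sys; from h import *
from scipy.spatial.transform import Rotation as R
o=robot.get_obs(); r=R.from_quat(o['tool_rot']).as_matrix()
d=np.array(list(map(float,sys.argv[1:4])))-o['position']
print('pos',np.round(o['position'],4),'ydir',np.degrees(np.arctan2(r[1,1],r[0,1])).round(2),'tilt',np.degrees(np.arccos(-r[2,2])).round(2),'delta mm',(r.T@d*1e3).round(1),'t',o['time'],'w',round(o['grip_width'],4),'F',np.round(o['ft_force'],1),'q6',round(o['q'][5],2))
E
python3 g.py .5017 .1901 .178
```

```text
pos [0.4995 0.1916 0.2926] ydir 79.6 tilt 0.06 delta mm [ -2.3  -1.2 114.6] t 2.05 w 0.0615 F [0.5 0.6 0. ] q6 -1.23
```

Call:
{"fn": "send_rows", "kwargs": {
  "deltas": "-2.5 -1 35 0 0 0 0.7;0 0 35 0 0 0 0.7;0 0 30 0 0 0 0.7;0 0 14.5 0 0 0 0.7;0 0 0 0 0 0 0.7;0 0 0 0 0 0 0;0 0 0 0 0 0 0;0 0 0 0 0 0 0;0 0 0 0 0 0 0"
}}

```text
time: 3.18
position: [0.5008, 0.1918, 0.1782]
tool_rot: [0.091, 0.996, 0.0, 0.0]
ft_force: [-0.5, 0.7, 2.2]
grip_width: 0.0299
grip_force: 20.0
```

```bash
python3 g.py .494 -.238 .3
```

```text
pos [0.5008 0.1918 0.1782] ydir 79.62 tilt 0.05 delta mm [ -70.9 -424.  -121.8] t 3.175 w 0.0299 F [-0.5  0.7  2.2] q6 -1.23
```

Call:
{"fn": "send_rows", "kwargs": {
  "deltas": "0 0 -15 0 0 0 0;0 0 -30 0 0 0 0;0 0 -35 0 0 0 0;0 0 -25 0 0 0 0;0 0 -10 0 0 0 0"
}}

```text
time: 3.8
position: [0.5012, 0.1919, 0.2951]
tool_rot: [0.091, 0.996, 0.0, 0.002]
ft_force: [0.5, -0.5, -0.7]
grip_width: 0.0301
grip_force: 20.0
```

Call:
{"fn": "send_rows", "kwargs": {
  "deltas": "-4 -22 0 0 0 0 0;-7 -42 0 0 0 0 0;-8 -48 0 0 0 0 0;-8 -50 0 0 0 0 0;-8 -50 0 0 0 0 0;-8 -50 0 0 0 0 0;-8 -50 0 0 0 0 0;-8 -48 0 0 0 0 0;-7 -42 0 0 0 0 0;-5 -22 0 0 0 0 0"
}}

```text
time: 5.05
position: [0.4936, -0.24, 0.2923]
tool_rot: [0.092, 0.996, 0.0, -0.0]
ft_force: [-0.1, 0.2, -1.0]
grip_width: 0.0302
grip_force: 20.0
```

Call:
{"fn": "send_rows", "kwargs": {
  "deltas": "0 0 0 0 0 0 0;0 0 0 0 0 0 0"
}}

```text
time: 5.3
position: [0.4937, -0.2364, 0.2924]
tool_rot: [0.09, 0.996, 0.001, -0.001]
ft_force: [0.8, 0.3, -1.2]
grip_width: 0.0299
grip_force: 20.0
```

```bash
python3 g.py .494 -.238 .162; python3 - <<'E'
from h import *
c=cam('top');cv2.imwrite('pics/a.png',cv2.resize(c['image'][180:300,270:430],None,fx=4,fy=4)[:,:,::-1])
s=cam('side');cv2.imwrite('pics/b.png',cv2.resize(s['image'][130:290,180:360],None,fx=3,fy=3)[:,:,::-1])
P=cloud(s);Q=P[(P[...,2]>.125)&(P[...,2]<.22)&(abs(P[...,0]-.494)<.05)&(abs(P[...,1]+.238)<.05)]
print(len(Q),[(round(z,3),(lambda T:(len(T),T.mean(0).round(4)[:2],np.ptp(T,0).round(3)[:2]))(Q[abs(Q[:,2]-z)<.01])) for z in(.14,.16,.18,.2,.215)])
E
```

```text
pos [ 0.4937 -0.2364  0.2924] ydir 79.66 tilt 0.13 delta mm [ -0.8  -1.7 130.4] t 5.3 w 0.0299 F [ 0.8  0.3 -1.2] q6 -2.04
476 [(0.14, (76, array([ 0.4876, -0.2458]), array([0.024, 0.024]))), (0.16, (110, array([ 0.4873, -0.2455]), array([0.023, 0.025]))), (0.18, (109, array([ 0.4875, -0.2455]), array([0.026, 0.026]))), (0.2, (123, array([ 0.4876, -0.2456]), array([0.027, 0.025]))), (0.215, (90, array([ 0.4875, -0.2455]), array([0.026, 0.026])))]
```

View pics/b.png

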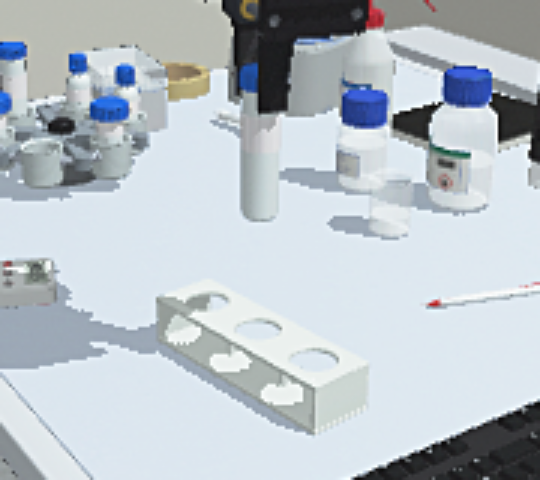

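Call:
{"fn": "send_rows", "kwargs": {
  "deltas": "0 -2 20 0 0 0 0;0 0 35 0 0 0 0;0 0 30 0 0 0 0;0 0 15 0 0 0 0;0 0 10 0 0 0 0;0 0 5 0 0 0 0;0 0 5 0 0 0 0;0 0 5 0 0 0 0;0 0 0 0 0 0 0"
}}

```text
time: 6.52
position: [0.4936, -0.2401, 0.1677]
tool_rot: [0.091, 0.996, 0.0, -0.0]
ft_force: [-0.7, -0.0, -1.2]
grip_width: 0.0304
grip_force: 20.0
```

```bash
python3 g.py .494 -.238 .162
```

```text
pos [ 0.4936 -0.2401  0.1677] ydir 79.6 tilt 0.01 delta mm [-0.   2.1  5.7] t 6.525 w 0.0304 F [-0.7 -0.  -1.2] q6 -2.05
```

Call:
{"fn": "send_rows", "kwargs": {
  "deltas": "0 0 3 0 0 0 0;0 0 2 0 0 0 0;0 0 1 0 0 0 0;0 0 0 0 0 0 0"
}}

```text
time: 7.02
position: [0.494, -0.2403, 0.1622]
tool_rot: [0.091, 0.996, -0.0, 0.0]
ft_force: [0.9, 0.4, 3.1]
grip_width: 0.0298
grip_force: 20.0
```

Call:
{"fn": "send_rows", "kwargs": {
  "deltas": "0 0 0 0 0 0 0.4;0 0 0 0 0 0 0.7;0 0 0 0 0 0 0.7;0 0 -15 0 0 0 0.7;0 0 -35 0 0 0 0.7;0 0 -40 0 0 0 0.7;0 0 -20 0 0 0 0.7"
}}

```text
time: 7.9
position: [0.4944, -0.2406, 0.2751]
tool_rot: [0.091, 0.996, -0.001, 0.002]
ft_force: [0.2, -0.0, -0.5]
grip_width: 0.0609
grip_force: 0.0
```

```bash
python3 g.py .6239 .2336 .272;python3 - <<'E'
from h import *
s=cam('side');P=cloud(s)
Q=P[(P[...,2]>.05)&(P[...,2]<.125)&(abs(P[...,0]-.494)<.03)&(abs(P[...,1]+.238)<.03)]
print(len(Q),[(round(z,3),(lambda T:(len(T),T.mean(0).round(4)[:2],np.ptp(T,0).round(3)[:2]))(Q[abs(Q[:,2]-z)<.01])) for z in(.06,.08,.1,.115)],np.percentile(Q[:,2],99.5))
E
```

```text
pos [ 0.4944 -0.2406  0.2751] ydir 79.61 tilt 0.27 delta mm [-41.9 489.8   2.2] t 7.9 w 0.0609 F [ 0.2 -0.  -0.5] q6 -2.05
405 [(0.06, (95, array([ 0.4878, -0.2508]), array([0.028, 0.021]))), (0.08, (104, array([ 0.4881, -0.2504]), array([0.028, 0.021]))), (0.1, (102, array([ 0.4881, -0.2503]), array([0.031, 0.023]))), (0.115, (131, array([ 0.4896, -0.2472]), array([0.032, 0.032])))] 0.11971096852263727
```

Call:
{"fn": "send_rows", "kwargs": {
  "deltas": "-2 25 0 0 0 0 0.6;-4 48 0 0 0 0 0.6;-5 55 0 0 0 0 0.6;-5 58 0 0 0 0 0.6;-5 59 0 0 0 0 0.6;-5 59 0 0 0 0 0.6;-5 58 0 0 0 0 0.6;-5 55 0 0 0 0 0.6;-4 48 0 0 0 0 0.6;-2 25 0 0 0 0 0.6"
}}

```text
time: 9.2
position: [0.6233, 0.2371, 0.2716]
tool_rot: [0.089, 0.996, 0.0, 0.0]
ft_force: [-0.5, 0.2, -0.1]
grip_width: 0.0523
grip_force: 0.0
```

Call:
{"fn": "send_rows", "kwargs": {
  "deltas": "0 0 0 0 0 0 0.6;0 0 0 0 0 0 0.6"
}}

```text
time: 9.45
position: [0.6229, 0.2334, 0.2715]
tool_rot: [0.091, 0.996, -0.001, -0.001]
ft_force: [0.2, 0.1, 0.1]
grip_width: 0.0524
grip_force: 0.0
```

```bash
python3 g.py .6239 .2336 .157
```

```text
pos [0.6229 0.2334 0.2715] ydir 79.6 tilt 0.08 delta mm [ -1.1   0.5 114.5] t 9.45 w 0.0524 F [0.2 0.1 0.1] q6 -1.2
```

Call:
{"fn": "send_rows", "kwargs": {
  "deltas": "-1 0 30 0 0 0 0.6;0 0 40 0 0 0 0.6;0 0 30 0 0 0 0.6;0 0 14 0 0 0 0.6;0 0 0 0 0 0 0.6;0 0 0 0 0 0 0;0 0 0 0 0 0 0;0 0 0 0 0 0 0;0 0 0 0 0 0 0"
}}

```text
time: 10.58
position: [0.6245, 0.2342, 0.1583]
tool_rot: [0.09, 0.996, 0.0, 0.0]
ft_force: [-0.0, 0.2, 0.9]
grip_width: 0.0222
grip_force: 19.4
```

```bash
python3 g.py .5017 .1901 .28
```

```text
pos [0.6245 0.2342 0.1583] ydir 79.62 tilt 0.05 delta mm [ 112.8  -65.5 -121.8] t 10.575 w 0.0222 F [-0.   0.2  0.9] q6 -1.2
```

Call:
{"fn": "send_rows", "kwargs": {
  "deltas": "0 0 -15 0 0 0 0;0 0 -30 0 0 0 0;0 0 -35 0 0 0 0;0 0 -25 0 0 0 0;0 0 -10 0 0 0 0;18 -10.5 0 0 0 0 0;38.5 -22 0 0 0 0 0;38 -22 0 0 0 0 0;18 -10.5 0 0 0 0 0;0 0 0 0 0 0 0"
}}

```text
time: 11.82
position: [0.5003, 0.1902, 0.2726]
tool_rot: [0.091, 0.996, -0.0, -0.001]
ft_force: [1.4, -0.0, -0.6]
grip_width: 0.0193
grip_force: 20.9
```

Call:
{"fn": "send_rows", "kwargs": {
  "deltas": "0 0 0 0 0 0 0;0 0 0 0 0 0 0"
}}

```text
time: 12.08
position: [0.5033, 0.1908, 0.2727]
tool_rot: [0.091, 0.996, 0.0, 0.001]
ft_force: [0.6, -0.4, -0.8]
grip_width: 0.0189
grip_force: 20.9
```

```bash
python3 g.py .5017 .1901 .157; python3 - <<'E'
from h import *
s=cam('side');P=cloud(s);cv2.imwrite('pics/d.png',cv2.resize(s['image'][110:210,160:260],None,fx=5,fy=5)[:,:,::-1])
Q=P[(P[...,2]>.125)&(P[...,2]<.2)&(abs(P[...,0]-.5)<.03)&(abs(P[...,1]-.19)<.03)]
print(len(Q),[(round(z,3),(lambda T:(len(T),T.mean(0).round(4)[:2],np.ptp(T,0).round(3)[:2]))(Q[abs(Q[:,2]-z)<.01])) for z in(.145,.16,.18)],np.percentile(Q[:,2],1))
E
```

```text
pos [0.5033 0.1908 0.2727] ydir 79.61 tilt 0.07 delta mm [  1.6  -1.  115.7] t 12.075 w 0.0189 F [ 0.6 -0.4 -0.8] q6 -1.23
203 [(0.145, (60, array([0.498 , 0.1821]), array([0.029, 0.023]))), (0.16, (57, array([0.4974, 0.1811]), array([0.023, 0.017]))), (0.18, (65, array([0.4975, 0.1808]), array([0.026, 0.024])))] 0.13277919929145018
```

View pics/d.png

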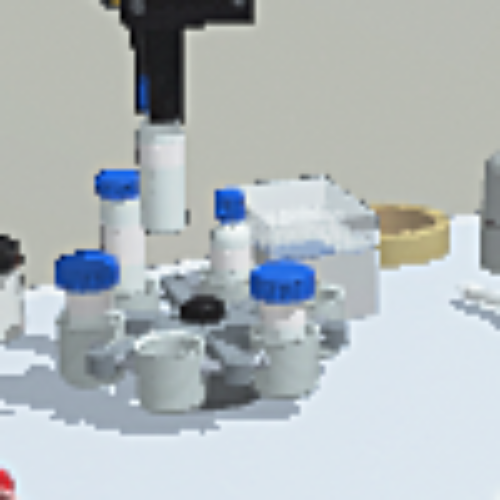

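Call:
{"fn": "send_rows", "kwargs": {
  "deltas": "0 0 25 0 0 0 0;0 0 30 0 0 0 0;0 0 15 0 0 0 0;0 0 10 0 0 0 0;0 0 10 0 0 0 0;0 0 10 0 0 0 0;0 0 7 0 0 0 0;0 0 4 0 0 0 0;0 0 0 0 0 0 0"
}}

```text
time: 13.25
position: [0.5022, 0.1905, 0.1618]
tool_rot: [0.091, 0.996, 0.0, 0.0]
ft_force: [-0.0, -0.9, -1.0]
grip_width: 0.0194
grip_force: 20.9
```

Call:
{"fn": "send_rows", "kwargs": {
  "deltas": "0 0 2 0 0 0 0;0 0 1.5 0 0 0 0;0 0 0 0 0 0 0"
}}

```text
time: 13.62
position: [0.5034, 0.1908, 0.1612]
tool_rot: [0.09, 0.996, 0.001, 0.002]
ft_force: [-2.8, 0.3, 16.8]
grip_width: 0.0194
grip_force: 21.2
```

Call:
{"fn": "send_rows", "kwargs": {
  "deltas": "0 0 -1.5 0 0 0 0;0 0 0 0 0 0 0.25;0 0 0 0 0 0 0.4;0 0 0 0 0 0 0.6;0 0 0 0 0 0 0.6;0 0 -20 0 0 0 0.6;0 0 -40 0 0 0 0.7;0 0 -40 0 0 0 0.7;0 0 -15 0 0 0 0.7"
}}

```text
time: 14.75
position: [0.5028, 0.1906, 0.2767]
tool_rot: [0.091, 0.996, 0.0, 0.002]
ft_force: [0.8, 0.3, -0.5]
grip_width: 0.0606
grip_force: 0.0
```

```bash
python3 g.py .5756 .1762 .141; python3 - <<'E'
from h import *
s=cam('side');P=cloud(s);cv2.imwrite('pics/e.png',cv2.resize(s['image'][110:210,160:260],None,fx=5,fy=5)[:,:,::-1])
Q=P[(P[...,2]>.06)&(P[...,2]<.13)&(abs(P[...,0]-.5)<.03)&(abs(P[...,1]-.19)<.03)]
print(len(Q),[(round(z,3),(lambda T:(len(T),T.mean(0).round(4)[:2],np.ptp(T,0).round(3)[:2]))(Q[abs(Q[:,2]-z)<.008])) for z in(.072,.108)],np.percentile(Q[:,2],99))
E
```

```text
pos [0.5028 0.1906 0.2767] ydir 79.61 tilt 0.22 delta mm [-73.7  -1.2 136. ] t 14.75 w 0.0606 F [ 0.8  0.3 -0.5] q6 -1.23
152 [(0.072, (45, array([0.4967, 0.1809]), array([0.029, 0.018]))), (0.108, (40, array([0.4996, 0.1853]), array([0.02 , 0.022])))] 0.11601924564161013
```

Call:
{"fn": "send_rows", "kwargs": {
  "deltas": "-18 0 0 0 0 0 0.7;-38 -1 0 0 0 0 0.7;-18 0 0 0 0 0 0.7;0 0 20 0 0 0 0.7;0 0 35 0 0 0 0.7;0 0 40 0 0 0 0.7;0 0 27 0 0 0 0.7;0 0 10 0 0 0 0.7;0 0 0 0 0 0 0.7;0 0 0 0 0 0 0.7"
}}

```text
time: 16.05
position: [0.5752, 0.1763, 0.1436]
tool_rot: [0.091, 0.996, 0.0, 0.001]
ft_force: [-1.2, 0.1, 0.6]
grip_width: 0.0607
grip_force: 0.0
```

```bash
python3 g.py .5756 .1762 .142
```

```text
pos [0.5752 0.1763 0.1436] ydir 79.61 tilt 0.1 delta mm [-0.4  0.   1.6] t 16.05 w 0.0607 F [-1.2  0.1  0.6] q6 -1.28
```

Call:
{"fn": "send_rows", "kwargs": {
  "deltas": "0 0 1 0 0 0 0;0 0 0 0 0 0 0;0 0 0 0 0 0 0;0 0 0 0 0 0 0"
}}

```text
time: 16.55
position: [0.5748, 0.1762, 0.1422]
tool_rot: [0.091, 0.996, 0.0, 0.0]
ft_force: [0.3, -0.5, 2.0]
grip_width: 0.0393
grip_force: 20.0
```

Call:
{"fn": "send_rows", "kwargs": {
  "deltas": "0 0 -15 0 0 0 0;0 0 -30 0 0 0 0;0 0 -35 0 0 0 0;0 0 -20 0 0 0 0;0 0 -10 0 0 0 0;-9.5 15 0 0 0 0 0;-14 25 0 0 0 0 0;-14 25 0 0 0 0 0;0 0 0 0 0 0 0;0 0 0 0 0 0 0"
}}

```text
time: 17.8
position: [0.6222, 0.2329, 0.251]
tool_rot: [0.09, 0.996, -0.001, -0.001]
ft_force: [-0.8, 0.4, -0.9]
grip_width: 0.0393
grip_force: 20.0
```

```bash
python3 g.py .6241 .2336 .142; python3 - <<'E'
from h import *
s=cam('side');P=cloud(s);cv2.imwrite('pics/f.png',cv2.resize(s['image'][110:210,160:260],None,fx=5,fy=5)[:,:,::-1])
Q=P[(P[...,2]>.12)&(P[...,2]<.2)&(abs(P[...,0]-.624)<.03)&(abs(P[...,1]-.233)<.03)]
print(len(Q),[(round(z,3),(lambda T:(len(T),T.mean(0).round(4)[:2],np.ptp(T,0).round(3)[:2]))(Q[abs(Q[:,2]-z)<.008])) for z in(.14,.16,.175)],np.percentile(Q[:,2],1))
E
```

```text
pos [0.6222 0.2329 0.251 ] ydir 79.62 tilt 0.15 delta mm [ -2.    1.2 109. ] t 17.8 w 0.0393 F [-0.8  0.4 -0.9] q6 -1.2
182 [(0.14, (40, array([0.6157, 0.2228]), array([0.023, 0.017]))), (0.16, (40, array([0.6164, 0.2231]), array([0.024, 0.02 ]))), (0.175, (39, array([0.6148, 0.2223]), array([0.024, 0.056])))] 0.13189291903075698
```

View pics/f.png

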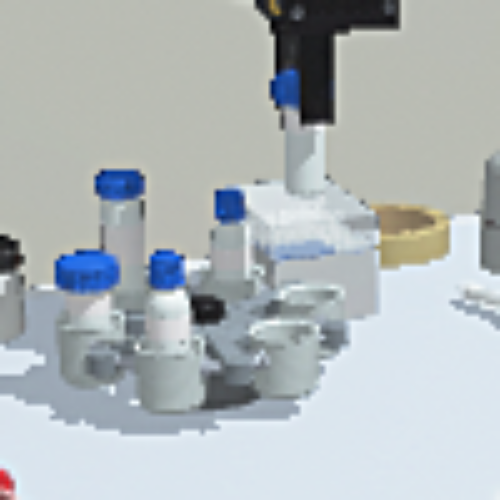

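Call:
{"fn": "send_rows", "kwargs": {
  "deltas": "-2 0.5 20 0 0 0 0;0 0 30 0 0 0 0;0 0 15 0 0 0 0;0 0 10 0 0 0 0;0 0 10 0 0 0 0;0 0 10 0 0 0 0;0 0 7 0 0 0 0;0 0 3 0 0 0 0;0 0 0 0 0 0 0"
}}

```text
time: 18.98
position: [0.6252, 0.2335, 0.1467]
tool_rot: [0.091, 0.996, -0.0, -0.0]
ft_force: [-0.1, 0.4, -1.4]
grip_width: 0.0393
grip_force: 20.0
```

Call:
{"fn": "send_rows", "kwargs": {
  "deltas": "0 0 1.5 0 0 0 0;0 0 0 0 0 0 0"
}}

```text
time: 19.23
position: [0.6253, 0.2335, 0.1454]
tool_rot: [0.091, 0.996, 0.0, 0.0]
ft_force: [0.0, 0.1, -1.4]
grip_width: 0.0393
grip_force: 20.0
```

Call:
{"fn": "send_rows", "kwargs": {
  "deltas": "0 0 1.5 0 0 0 0;0 0 1 0 0 0 0;0 0 0 0 0 0 0"
}}

```text
time: 19.6
position: [0.6252, 0.2334, 0.1426]
tool_rot: [0.091, 0.996, -0.0, -0.0]
ft_force: [-0.8, 0.4, -0.3]
grip_width: 0.039
grip_force: 20.0
```

Call:
{"fn": "send_rows", "kwargs": {
  "deltas": "0 0 0.5 0 0 0 0;0 0 0 0 0 0 0.5;0 0 0 0 0 0 0.6;0 0 0 0 0 0 0.7;0 0 0 0 0 0 0.7;0 0 -20 0 0 0 0.7;0 0 -40 0 0 0 0.7;0 0 -45 0 0 0 0.7;0 0 -20 0 0 0 0.7"
}}

```text
time: 20.72
position: [0.6267, 0.2338, 0.2723]
tool_rot: [0.09, 0.996, 0.001, 0.003]
ft_force: [0.3, -0.2, 0.1]
grip_width: 0.0607
grip_force: 0.0
```

Call:
{"fn": "send_rows", "kwargs": {
  "deltas": "2 -25 0 0 0 0 0.7;4 -48 0 0 0 0 0.7;5 -55 0 0 0 0 0.7;5 -58 0 0 0 0 0.7;5 -59 0 0 0 0 0.7;5 -59 0 0 0 0 0.7;5 -58 0 0 0 0 0.7;5 -55 0 0 0 0 0.7;4 -48 0 0 0 0 0.7;2 -25 0 0 0 0 0.7"
}}

```text
time: 21.98
position: [0.4951, -0.2438, 0.2689]
tool_rot: [0.092, 0.996, -0.001, 0.001]
ft_force: [0.3, 0.4, -0.9]
grip_width: 0.0609
grip_force: 0.0
```

Call:
{"fn": "send_rows", "kwargs": {
  "deltas": "0 0 0 0 0 0 0.7;0 0 0 0 0 0 0.7"
}}

```text
time: 22.22
position: [0.4956, -0.2403, 0.268]
tool_rot: [0.091, 0.996, 0.0, 0.0]
ft_force: [-0.2, -0.8, 0.9]
grip_width: 0.061
grip_force: 0.0
```

```bash
python3 g.py .494 -.2402 .162;python3 - <<'E'
from h import *
c=cam('top');P=cloud(c);cv2.imwrite('pics/g.png',cv2.resize(c['image'][140:280,80:200],None,fx=4,fy=4)[:,:,::-1])
for x,y,z in((.6241,.2336,.098),(.5017,.1901,.116)):
    T=P[(abs(P[...,2]-z)<.006)&(np.hypot(P[...,0]-x,P[...,1]-y)<.033)]; print(len(T),((T.min(0)+T.max(0))/2).round(4),np.ptp(T,0).round(3))
E
```

```text
pos [ 0.4956 -0.2403  0.268 ] ydir 79.61 tilt 0.04 delta mm [  1.7  -0.3 106. ] t 22.225 w 0.061 F [-0.2 -0.8  0.9] q6 -2.04
236 [0.625  0.2347 0.0977] [0.037 0.041 0.01 ]
81 [0.5027 0.191  0.1147] [0.02  0.022 0.009]
```

View pics/g.png

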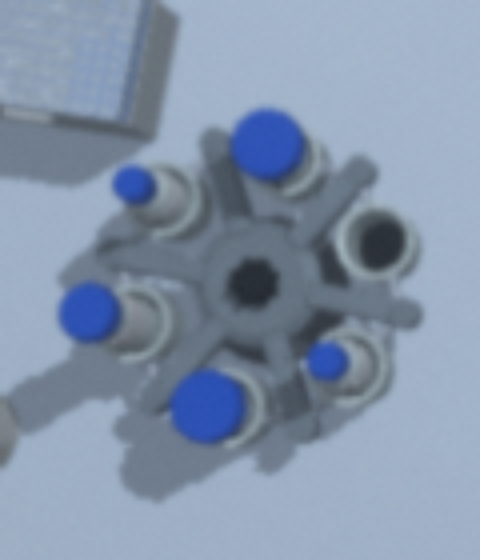

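Call:
{"fn": "send_rows", "kwargs": {
  "deltas": "1.5 0 25 0 0 0 0.7;0 0 40 0 0 0 0.7;0 0 30 0 0 0 0.7;0 0 11 0 0 0 0.7;0 0 0 0 0 0 0.7;0 0 0 0 0 0 0;0 0 0 0 0 0 0;0 0 0 0 0 0 0;0 0 0 0 0 0 0"
}}

```text
time: 23.4
position: [0.4942, -0.2408, 0.1617]
tool_rot: [0.091, 0.996, -0.0, 0.0]
ft_force: [0.3, -0.1, 1.6]
grip_width: 0.0301
grip_force: 20.0
```

```bash
python3 g.py .5754 .1765 .31
```

```text
pos [ 0.4942 -0.2408  0.1617] ydir 79.6 tilt 0.05 delta mm [  -4.6  425.1 -148.5] t 23.4 w 0.0301 F [ 0.3 -0.1  1.6] q6 -2.05
```

Call:
{"fn": "send_rows", "kwargs": {
  "deltas": "0 0 -15 0 0 0 0;0 0 -30 0 0 0 0;0 0 -40 0 0 0 0;0 0 -35 0 0 0 0;0 0 -15 0 0 0 0"
}}

```text
time: 24.02
position: [0.4947, -0.2411, 0.2991]
tool_rot: [0.091, 0.996, -0.001, 0.002]
ft_force: [-0.5, -0.5, -0.8]
grip_width: 0.03
grip_force: 20.0
```

Call:
{"fn": "send_rows", "kwargs": {
  "deltas": "0 22 0 0 0 0 0;-0.5 42 0 0 0 0 0;-0.5 48 0 0 0 0 0;-0.5 50 0 0 0 0 0;-0.5 50.5 0 0 0 0 0;-0.5 50.5 0 0 0 0 0;-0.5 50 0 0 0 0 0;-0.5 48 0 0 0 0 0;-0.5 42 0 0 0 0 0;-0.5 22 0 0 0 0 0"
}}

```text
time: 25.28
position: [0.5735, 0.1796, 0.2942]
tool_rot: [0.089, 0.996, -0.0, -0.002]
ft_force: [-0.7, -1.0, -1.6]
grip_width: 0.0298
grip_force: 20.0
```

Call:
{"fn": "send_rows", "kwargs": {
  "deltas": "0 0 0 0 0 0 0;0 0 0 0 0 0 0;0 0 0 0 0 0 0"
}}

```text
time: 25.65
position: [0.575, 0.1751, 0.2961]
tool_rot: [0.092, 0.996, -0.0, -0.0]
ft_force: [0.0, -0.5, -1.0]
grip_width: 0.03
grip_force: 20.0
```

```bash
python3 g.py .5754 .1765 .178; python3 - <<'E'
from h import *
s=cam('side');P=cloud(s)
Q=P[(P[...,2]>.125)&(P[...,2]<.25)&(abs(P[...,0]-.575)<.03)&(abs(P[...,1]-.176)<.03)]
d=np.array([.023-.575,-.946-.176]);d/=np.hypot(*d)
print(len(Q),[(round(z,3),(lambda T:(len(T),(T.mean(0)[:2]-.0114*d).round(4),np.ptp(T,0).round(3)[:2]))(Q[abs(Q[:,2]-z)<.01])) for z in(.15,.17,.19,.21)],np.percentile(Q[:,2],1))
E
```

```text
pos [0.575  0.1751 0.2961] ydir 79.5 tilt 0.05 delta mm [ -0.2   1.5 118.1] t 25.65 w 0.03 F [ 0.  -0.5 -1. ] q6 -1.28
338 [(0.15, (55, array([0.575 , 0.1758]), array([0.025, 0.028]))), (0.17, (60, array([0.5753, 0.176 ]), array([0.03 , 0.025]))), (0.19, (63, array([0.5742, 0.1752]), array([0.029, 0.019]))), (0.21, (55, array([0.5739, 0.1747]), array([0.026, 0.022])))] 0.13938016251032276
```

Call:
{"fn": "send_rows", "kwargs": {
  "deltas": "-0.5 1 25 0 0 0 0;0 0 35 0 0 0 0;0 0 15 0 0 0 0;0 0 10 0 0 0 0;0 0 10 0 0 0 0;0 0 10 0 0 0 0;0 0 7 0 0 0 0;0 0 3 0 0 0 0;0 0 0 0 0 0 0"
}}

```text
time: 26.82
position: [0.5759, 0.1775, 0.1812]
tool_rot: [0.091, 0.996, -0.0, -0.0]
ft_force: [-0.3, 0.4, -1.1]
grip_width: 0.0299
grip_force: 20.0
```

Call:
{"fn": "send_rows", "kwargs": {
  "deltas": "0 0 1 0 0 0 0;0 0 1 0 0 0 0;0 0 0 0 0 0 0"
}}

```text
time: 27.2
position: [0.5759, 0.1774, 0.1793]
tool_rot: [0.091, 0.996, 0.0, 0.0]
ft_force: [0.0, 0.6, -1.4]
grip_width: 0.0299
grip_force: 20.0
```

Call:
{"fn": "send_rows", "kwargs": {
  "deltas": "0 0 1 0 0 0 0;0 0 0.5 0 0 0 0;0 0 0 0 0 0 0"
}}

```text
time: 27.58
position: [0.5758, 0.1774, 0.1778]
tool_rot: [0.091, 0.996, -0.0, 0.0]
ft_force: [0.4, 0.6, -0.9]
grip_width: 0.03
grip_force: 20.0
```

Call:
{"fn": "send_rows", "kwargs": {
  "deltas": "0 0 0.5 0 0 0 0;0 0 0 0 0 0 0.37;0 0 0 0 0 0 0.5;0 0 0 0 0 0 0.7;0 0 0 0 0 0 0.7;0 0 -20 0 0 0 0.7;0 0 -40 0 0 0 0.7;0 0 -40 0 0 0 0.7"
}}

```text
time: 28.58
position: [0.5756, 0.1774, 0.2779]
tool_rot: [0.091, 0.996, -0.0, -0.001]
ft_force: [0.3, -0.4, -0.3]
grip_width: 0.0607
grip_force: 0.0
```

Call:
{"fn": "send_rows", "kwargs": {
  "deltas": "0 -30 0 0 0 0 0.7;0 -50 0 0 0 0 0.7;0 -50 0 0 0 0 0.7;0 -50 0 0 0 0 0.7;0 -30 0 0 0 0 0.7;0 0 0 0 0 0 0.7"
}}

```text
time: 29.32
position: [0.5377, -0.031, 0.2773]
tool_rot: [0.092, 0.996, -0.0, 0.0]
ft_force: [-0.6, 0.6, 0.3]
grip_width: 0.0607
grip_force: 0.0
```

```bash
python3 - <<'E'
from h import *
c=cam('top');P=cloud(c);cv2.imwrite('pics/h.png',cv2.resize(c['image'][140:280,80:200],None,fx=4,fy=4)[:,:,::-1])
m=(P[...,2]>.088)&(P[...,2]<.15)&(np.hypot(P[...,0]-.55,P[...,1]-.242)<.13)
n,l,s,ce=cv2.connectedComponentsWithStats(m.astype(np.uint8))
for i in range(1,n):
    if s[i,4]<15: continue
    Q=P[l==i]; zt=np.percentile(Q[:,2],90); T=Q[Q[:,2]>zt-.006]; q=(T.min(0)+T.max(0))/2
    print(zt.round(3),q.round(4),np.hypot(q[0]-.5503,q[1]-.2472).round(4),np.ptp(T,0).round(3))
E
```

```text
0.101 [0.6243 0.234  0.0986] 0.0752 [0.037 0.041 0.008]
0.118 [0.5986 0.3034 0.1165] 0.0741 [0.016 0.021 0.007]
0.137 [0.5766 0.1769 0.1355] 0.0751 [0.031 0.031 0.009]
0.137 [0.5246 0.3185 0.135 ] 0.0758 [0.031 0.033 0.008]
0.118 [0.5027 0.1915 0.1166] 0.0733 [0.02  0.02  0.009]
0.1 [0.4771 0.2605 0.0986] 0.0744 [0.04  0.036 0.008]
```

View pics/h.png

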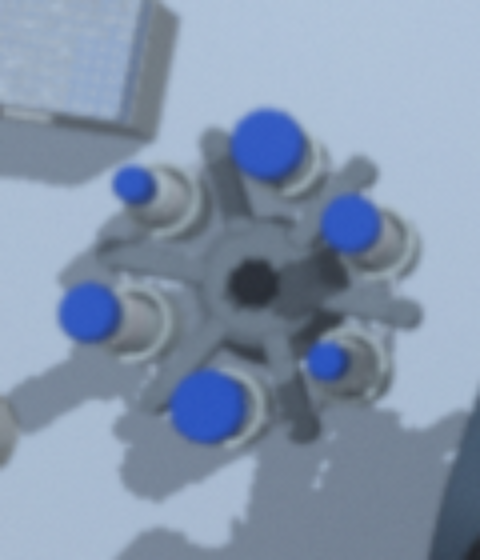

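All six tubes are seated. The like kinds face each other: wide at (270,145) and (208,408), neck at (135,185) and (328,360), tall at (350,223) and (90,312).

```bash
python3 -c "
from rig import robot
print(robot.hand_in())"
```

```text
the job is handed in; nothing more can be done
None
```

I handed in the job at about 29 s of the 104 s allowed: all six tubes are seated in the rotor with like kinds opposite each other, confirmed by the last top camera measurement; `hand_in` returned no verdict.

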